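Set a scored glass plate for breaking

TASK

Get the scored glass plate ready to be snapped: push it with the fingertips square against the steel fence of the breaking board and slide it toward the robot until its black score line lies right over the board's metal front edge, so that the narrow end overhangs. Then push the red-tipped hold-down bar over with a finger until it lies fully down on the plate, and leave it so. Only push: the plate must not be lifted or tipped off the board, and the things lying round the board must be left where they are.

Things in the scene. Friction and masses are not known exactly. Their poses are not given: they have to be found in the camera images.
- breaking_board: Dark breaking board fixed on the worktop, 220 (x) x 170 (y) mm, its flat top 28 mm above the worktop. Origin at the centre of its underside; its x axis points away from the breaking edge (roughly away from the robot), y to the left, z up. A steel fence, 20 mm wide and 8 mm high above the board's top, runs along its whole right side (-y): the fence's inner face, which the plate is pushed against, is at y = -65 mm in the board's frame.
- break_edge (a point): Middle of the breaking edge: the top of the aluminium-faced front edge of the board, at board frame (-110, 0, 28) mm; axes as the board's. The edge runs along y.
- glass_plate: Loose frosted pale green glass plate with darker green edges, 130 (x) x 95 (y) x 6 mm, 0.19 kg, lying flat on the board off its fence. Origin at the centre of its underside; x along its length, pointing away from the scored end. Properly placed, the plate's right long side is on the fence, so its origin is at board y = -17.5 mm.
- score_line (a point): Middle of the black score line on the plate's top, which runs across the whole width of the plate 35 mm from its near end (plate frame (-30, 0, 6) mm).
- hold_bar (a joint): Angle of the hold-down bar: 0 = lying level on a plate under it, growing as it swings up and over to the right (1.57 = upright, 1.95 = stop); it starts open, a little past upright. The hinge is stiff (0.22 N m, about 2 N at the tab) and the bar stays where it is left.
- hold_bar_hinge (a point): Middle of the bar's hinge axis, at board frame (-82, -76, 42) mm; the axis runs along the board's x. The bar is 24 mm wide (board x), 8 mm thick, with a 4 mm rubber strip on its underside, and reaches 138 mm from the axis; closed, it points along board +y across the plate.
- hold_bar_tab (a point): Middle of the upper (outer) face of the red finger tab near the bar's free end, 122 mm from the hinge axis; tab 27 x 26 x 11 mm, this face 5.5 mm from the bar's middle plane. With the bar open this face looks to the right, away from the plate; with the bar closed it looks up. Its z axis is the normal of this face.
- marker_pen: White marker pen with black cap, 135 mm long, 17 mm thick, lying behind the board; must stay. Origin under its middle.
- kidney_dish: Steel kidney dish, 149 x 78 x 28 mm, right of the board; must stay. Origin at the centre of its underside.
- forceps: Steel forceps, 123 x 15 x 8 mm, lying left of the white towel dispenser; must stay. Origin under its middle.

How it is judged:
On the way:
1. the plate lies along the fence with its score line over the breaking edge while the bar is still up (x of score_line in the frame of break_edge between -0.005 and 0.005 m and y of score_line in the frame of break_edge between -0.0215 and -0.0135 m and angle between the x axis of glass_plate and the x axis of breaking_board, either way round below 0.05 rad and angle between glass_plate's own z axis and vertical below 0.03 rad and value of joint hold_bar above 0.8 rad), for 0.3 s.
At the end, for the whole second after the job is handed in: The score line is within 5 mm of the breaking edge, the plate is within 4 mm of the fence, parallel to it within 0.05 rad and flat on the board, at rest; the bar lies down on the plate (its angle within -0.04 to 0.025 rad) (x of score_line in the frame of break_edge between -0.005 and 0.005 m and y of score_line in the frame of break_edge between -0.0215 and -0.0135 m and angle between the x axis of glass_plate and the x axis of breaking_board, either way round below 0.05 rad and angle between glass_plate's own z axis and vertical below 0.03 rad and value of joint hold_bar between -0.04 and 0.025 rad and linear speed of glass_plate below 0.01 m/s); the robot touches nothing.
It fails at once if the plate is lifted, tipped or pushed off the board (z of glass_plate in the frame of breaking_board above 0.035 m or z of glass_plate in the frame of breaking_board below 0.02 m or angle between glass_plate's own z axis and vertical above 0.1 rad).
It fails at once if a thing lying round the board is moved by more than 20 mm (distance of any of marker_pen, kidney_dish, forceps from where it was at the start of the episode above 0.02 m).
It also fails if it takes over 67 s, if anything falls off the work surface, if the arm or the gripper's body presses on something with over 40 N, if the wrist force passes 120 N, or if a joint passes its speed limit or range.

ROBOT

A 7-joint arm with a two-finger parallel gripper is mounted at the origin on a cart in front of the work surface, level with it; the furniture and walls round the work are solid. World frame = base frame: x ahead of the robot, y to its left, z up, the work surface at z = 0. Lengths are in m, angles in rad, forces in N, time in s.
With the tool pointing down it reaches from about 0.4 to 0.85 m from the base axis. Payload 10.4 kg.
Tool frame: the origin (TCP) lies on the centre line of the jaws, within the pads' length; the fingertips stand r.tip_extent ahead of it and the grasp point (between the pads) lies 3 mm ahead of it (r.tip_extent is the distance from the TCP to the fingertips, in m); z points along the fingers, y is the direction in which the jaws open and shut (so a half turn about z gives the same grasp; the last joint's range is limited). The gripper opens to 87 mm and grips with 3 to 60 N. Pads are 19 mm wide; open, the fingers measure 117 mm over their backs; the gripper's body (75 mm by 190 mm) begins 51 mm behind the grasp point.
Start: joints at [1.317, 0.332, -0.065, 1.46, 0.022, 1.35, -0.088], TCP at [0.143, -0.608, 0.245] pointing down, gripper open.
Joint ranges: [-2.6, 2.6], [-0.5, 2.12], [-1.47, 1.34], [0.16, 2.42], [-1.27, 4.41], [0.06, 2.06], [-2.6, 2.6]. Speed limits (rad/s): [2.22, 2.22, 2.79, 2.79, 3.14, 3.14, 3.14].

INTERFACE

Orientations are given as a unit quaternion [x, y, z, w].
In Python, from bench import r gives the robot as it stands. The module is installed in compiled form; this text tells all that it offers.
- The arm moves only by the shell command python3 -m jog 'ROWS' [FORCE]. ROWS is JSON, a list of rows, each a list of 5 numbers: the shift along the tool's x, y, z in cm, then the turn about the tool's z in rad, then the closure, from 0 (fully open) to 1 (shut). A call has exactly 10 rows; each row shifts and turns the pose as measured when the row begins, along the tool's axes as they then stand; what a row does not reach is not made up. A row lasts 1/10 s, in which the tool goes at most 50 mm and 8.59 degrees, less where a joint would pass 70% of its speed; a pose out of reach is approached as far as the arm can. A call with a gripper value outside its range is refused whole. The fingers move at their own pace and stop on an object; FORCE is the grip in N (left out, the last holds). Time passes only in rows, so rows that do not move let the fingers close, or fill a call up. It gives the time, the measured TCP pose, the force and the opening at its end, in the units of the state.
- r.read_state(): the state, without advancing time (a new reading comes with each control period).
- r.camera(name): name is "side" or "top"; returns a dict with "pixels" (420x560x3 uint8, red, green, blue), "fx", "fy", "cx", "cy" (pixels), "camera_from_world" (4x4, takes a point from world to camera coordinates). Camera axes: x right, y up, looking along -z (the intrinsics and any distortion apply to the point x, -y, -z); pixel columns grow to the right and rows downward; lengths in m; the calibration is good to about 2 mm. A picture is of the moment at which its call begins. There is no depth.
- r.close_job(): hands the job in, once; it reports no verdict.
The state is a dict: "time": time; "joint_positions": joint angles; "joint_vel": joint speeds; "joint_torque": joint torques, N m; "ee_pos": TCP position; "eef_rot": TCP orientation; "ft_force": force on the tool from outside, world axes, zero at the start; "torque": the same for the moment, N m; "width": finger opening in m.
Only numpy, scipy, OpenCV 4.12 (cv2) and the standard library are available. Lean on these libraries where they do the work, as an engineer would, in place of code of your own. Each camera call takes 0.05 s, during which the arm holds its last target. There are 200 camera calls.

## Working session

There is one attempt and no reset: what is moved stays moved. The work goes in short steps, Python scripts to look and compute and a shell command to move; the robot and the scene stay as the last step left them, time stands still between calls to the robot, and variables do not carry over. Pictures are saved under pics/ and viewed, about 8 in all and at most 12, crops included, and the job is handed in when it is done.

```bash
mkdir -p pics; python3 - <<'E'
from bench import r
import cv2,numpy as np,pickle
s=r.read_state();print(s['time'],s['ee_pos'],s['eef_rot'],s['width'],r.tip_extent,s['ft_force'])
for n in('top','side'):
    c=r.camera(n);pickle.dump(c,open(f'pics/{n}0.pkl','wb'))
    print(n,c['fx'],c['fy'],c['cx'],c['cy'],[k for k in c],np.round(c['camera_from_world'],4).tolist())
    cv2.imwrite(f'pics/{n}0.png',cv2.resize(c['pixels'][:,:,::-1],(800,600),interpolation=cv2.INTER_CUBIC))
E
```

```text
0.0 [ 0.14289445 -0.60808553  0.24375485] [ 9.93348105e-01  1.15147902e-01 -9.56700022e-05 -7.02349871e-04] 0.08708593824498102 0.022 [-0.21733906  0.08352836 -0.61739505]
top 423.3618110532681 423.3618110532681 276.82558309067235 218.2193043339814 ['pixels', 'fx', 'fy', 'cx', 'cy', 'camera_from_world'] [[-0.0072, -0.9999, 0.0072, -0.1174], [0.984, -0.0058, 0.1783, -0.56], [-0.1782, 0.0084, 0.984, -1.2428], [0.0, 0.0, 0.0, 1.0]]
side 543.1135910479017 543.1135910479017 274.47572694307263 207.38920057999078 ['pixels', 'fx', 'fy', 'cx', 'cy', 'camera_from_world'] [[0.3697, 0.9291, -0.0078, -0.0912], [-0.7328, 0.2967, 0.6123, 0.3857], [0.5712, -0.2207, 0.7906, -1.8903], [0.0, 0.0, 0.0, 1.0]]
```

View pics/top0.png

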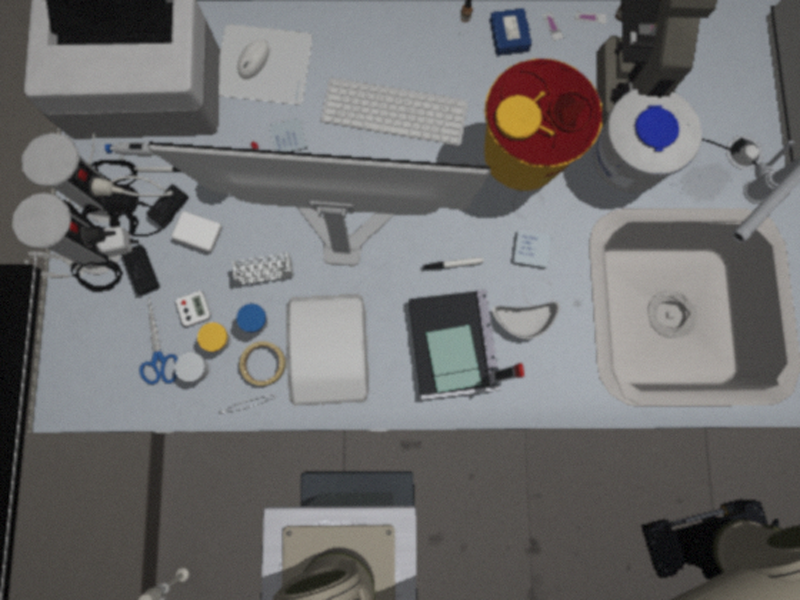

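View pics/side0.png

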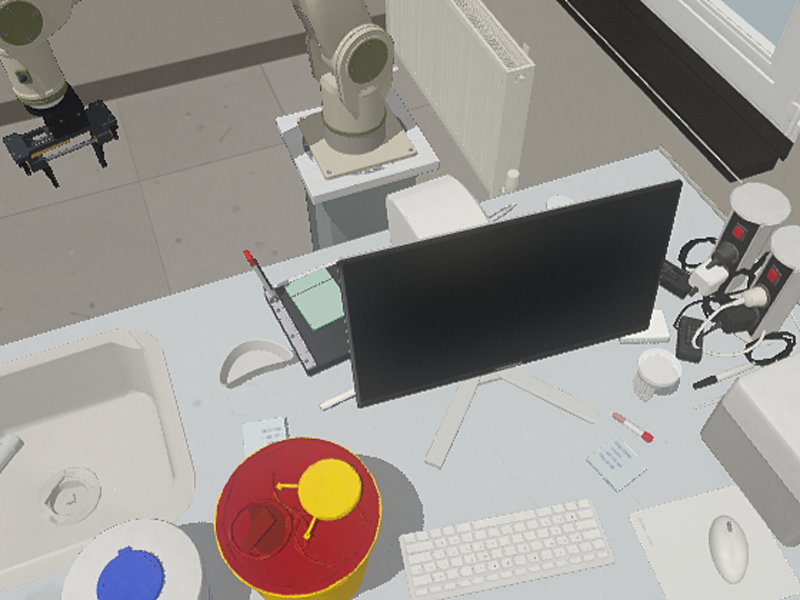

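The top view shows the board at about (450,345) in the 800-px picture, with the green plate on its left and front part and the red tab at (518,371). The side view shows the fence and the bar, part-hidden by the monitor. I'll enlarge both.

```bash
cat > h.py <<'E'
import cv2,numpy as np,pickle
def proj(c,P):
    P=np.atleast_2d(P);q=(c['camera_from_world']@np.c_[P,np.ones(len(P))].T).T
    return np.c_[c['cx']+c['fx']*q[:,0]/-q[:,2], c['cy']-c['fy']*q[:,1]/-q[:,2]]
def ray(c,uv,z):
    uv=np.atleast_2d(np.array(uv,float));T=c['camera_from_world'];R=T[:3,:3];o=-R.T@T[:3,3]
    d=np.c_[(uv[:,0]-c['cx'])/c['fx'],-(uv[:,1]-c['cy'])/c['fy'],-np.ones(len(uv))]@R
    return o+d*((z-o[2])/d[:,2])[:,None]
def crop(c,x,y,w,h,k):
    return cv2.resize(c['pixels'][y:y+h,x:x+w,::-1],None,fx=k,fy=k,interpolation=cv2.INTER_CUBIC)
E
python3 - <<'E'
from h import *
t=pickle.load(open('pics/top0.pkl','rb'));s=pickle.load(open('pics/side0.pkl','rb'))
cv2.imwrite('pics/t1.png',crop(t,280,195,100,95,6.0))
cv2.imwrite('pics/s1.png',crop(s,160,165,100,100,6))
E
```

```text
(no output)
```

View pics/t1.png

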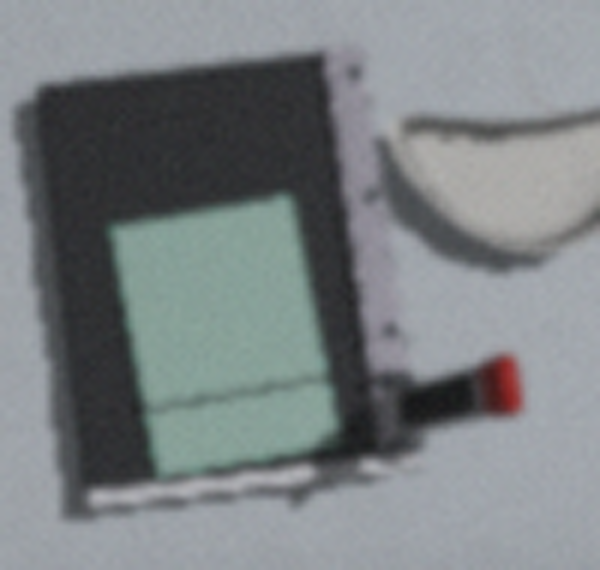

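View pics/s1.png

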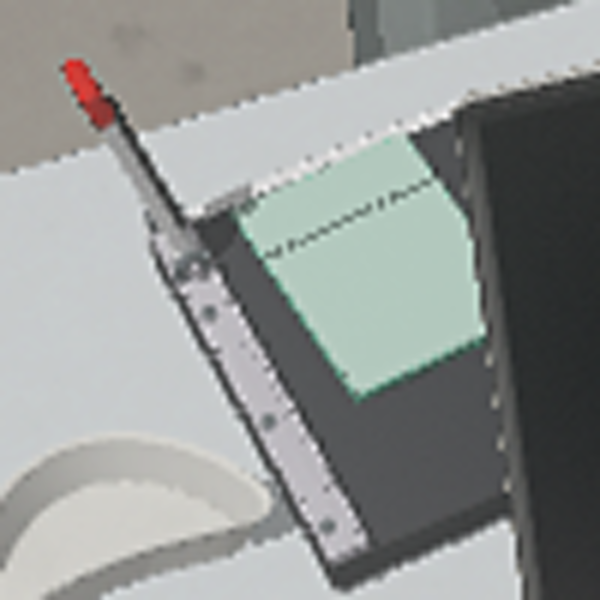

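The top crop shows the board's back-left corner (40,87), the fence's inner back corner (325,53), and the white front strip running from (88,497) to (315,475). The plate corners are (108,226), (295,195) and (157,478), and the score line runs (150,410)–(330,380). The side crop shows the same things, with the bar up and leaning right. Next I fit the poses.

```bash
cat > fit.py <<'E'
from h import *
from scipy.optimize import least_squares
t=pickle.load(open('pics/top0.pkl','rb'));s=pickle.load(open('pics/side0.pkl','rb'))
T=lambda x,y:np.array([(x+.5)/6-.5+280,(y+.5)/6-.5+195]);S=lambda x,y:np.array([(x+.5)/6-.5+160,(y+.5)/6-.5+165])
def W(p,q):
    c,n=np.cos(p[2]),np.sin(p[2]);q=np.atleast_2d(q)
    return np.c_[p[0]+c*q[:,0]-n*q[:,1],p[1]+n*q[:,0]+c*q[:,1],q[:,2]]
B=[(t,T(40,87),(.11,.085,.028)),(t,T(325,53),(.11,-.065,.036)),(t,T(358,45),(.11,-.085,.036)),(s,S(370,545),(.11,-.065,.036)),(s,S(335,562),(.11,-.085,.036)),(t,T(88,490),(-.11,.085,.028)),(s,S(247,193),(-.11,-.065,.028))]
z=.034
P=[(t,T(108,226),(.065,.0475,z)),(t,T(295,195),(.065,-.0475,z)),(t,T(157,478),(-.065,.0475,z)),(t,T(150,410),(-.03,.0475,z)),(t,T(330,380),(-.03,-.0475,z)),
(s,S(237,215),(-.065,-.0475,z)),(s,S(357,395),(.065,-.0475,z)),(s,S(405,132),(-.065,.0475,z)),(s,S(268,257),(-.03,-.0475,z)),(s,S(435,180),(-.03,.0475,z))]
def fit(F,p0):
    f=lambda p:np.concatenate([proj(c,W(p,q))[0]-uv for c,uv,q in F])
    o=least_squares(f,p0,loss='soft_l1');print(np.round(o.x,4),'res',np.round(f(o.x).reshape(-1,2),1).tolist());return o.x
E
python3 - <<'E'
from fit import *
b=fit(B,[.6,-.2,-.1]);p=fit(P,[.6,-.2,-.1])
c,n=np.cos(b[2]),np.sin(b[2]);d=p[:2]-b[:2]
print('plate in board',c*d[0]+n*d[1],-n*d[0]+c*d[1],p[2]-b[2],'target',(-.08,-.0175,0))
k=.122
for a in(1.6,1.7,1.8,1.95):
    q=(-.082,-.076+k*np.cos(a)-.0055*np.sin(a)*1,.042+k*np.sin(a)+.0055*np.cos(a))
    # outward normal at closed = +z -> n=(0,-sin a,cos a)
    w=W(b,q)
    print(a,w,(proj(t,w)[0]-[280,195])*6,(proj(s,w)[0]-[160,165])*6)
for nm,q in dict(edge=(-.11,0,.028),farleft=(.065-.08,.03,0)).items():print(nm,W(b,q))
E
```

```text
[ 0.496  -0.2389  0.0614] res [[-1.2, -2.6], [-0.6, -0.7], [0.3, 0.3], [-0.0, -0.3], [-1.2, -0.4], [-4.0, 1.0], [-7.5, 2.1]]
[ 0.4606 -0.2428  0.164 ] res [[0.2, 0.3], [-0.7, 0.3], [-0.3, 0.2], [-1.2, 0.1], [-0.6, -0.2], [-1.2, -0.4], [-0.4, 1.1], [-0.1, 0.3], [-1.0, 0.8], [0.5, 0.2]]
plate in board -0.03549807563757068 -0.0017060987791258945 0.10267098570371716 target (-0.08, -0.0175, 0)
1.6 [[ 0.41934307 -0.32884025  0.16378738]] [440.16709668 394.08517877] [140.38100754  71.95946412]
1.7 [[ 0.42008608 -0.34093063  0.16227446]] [465.90425648 392.54515986] [115.00862078  83.11434541]
1.8 [[ 0.42081611 -0.35280986  0.1595598 ]] [490.56851894 391.25304169] [90.4367791  95.90543254]
1.95 [[ 0.42187093 -0.369974    0.15329709]] [524.88002097 389.81101292] [ 55.72892707 117.82247551]
edge [[ 0.3861783  -0.24565792  0.028     ]]
farleft [[ 0.47915924 -0.20988721  0.        ]]
```

The board fit is poor: residuals reach 7 px at one mis-identified corner. I'll refit, dropping that corner and letting points slide along the fence and edge lines.

```bash
cat >> fit.py <<'E'
# (cam, uv, board pt, free axis or None); line points: distance perpendicular to projected line
L=[(t,T(370,340),(0,-.065,.036),0),(t,T(62,300),(0,.085,.028),0),(s,S(245,320),(0,-.065,.036),0),(t,T(200,68),(.11,0,.028),1),(t,T(348,200),(0,-.065,.036),0)]
def fitB(p0=(.5,-.24,.12),F=None):
    F=B[:5] if F is None else F
    def f(p):
        o=[proj(c,W(p,q))[0]-uv for c,uv,q in F]
        for c,uv,q,ax in L:
            e=np.zeros(3);e[ax]=.01;a,b=proj(c,W(p,[np.array(q),np.array(q)+e]));d=(b-a)/np.linalg.norm(b-a);v=a-uv
            o.append([v[0]*d[1]-v[1]*d[0]])
        return np.concatenate(o)
    o=least_squares(f,p0,loss='soft_l1');print(np.round(o.x,4),np.round(f(o.x),1).tolist());return o.x
E
python3 - <<'E'
from fit import *
b=fitB();p=fit(P,[.6,-.2,-.1])
c,n=np.cos(b[2]),np.sin(b[2]);d=p[:2]-b[:2]
print('plate in board',c*d[0]+n*d[1],-n*d[0]+c*d[1],p[2]-b[2],'target',(-.08,-.0175,0))
for a in(1.6,1.7,1.8,1.95):
    w=W(b,(-.082,-.076+.122*np.cos(a)-.0055*np.sin(a),.042+.122*np.sin(a)+.0055*np.cos(a)))
    print(a,w,(proj(t,w)[0]-[280,195])*6,(proj(s,w)[0]-[160,165])*6)
for cam,n,o,x in((t,'t',(280,195),(280,195,100,95,6)),(s,'s',(160,165),(160,165,100,100,6))):
    im=crop(cam,*x)
    def poly(pose,q,col):
        cv2.polylines(im,[np.int32(np.round((proj(cam,W(pose,q))-o+.5)*6))],True,col,1)
    r=lambda x0,x1,y0,y1,z:[(x0,y0,z),(x1,y0,z),(x1,y1,z),(x0,y1,z)]
    poly(b,r(-.11,.11,-.085,.085,.028),(0,0,255));poly(b,r(-.11,.11,-.085,-.065,.036),(255,0,0));poly(p,r(-.065,.065,-.0475,.0475,.034),(0,255,255));poly(p,r(-.03,.065,-.0475,.0475,.034),(0,255,255));poly(b,r(-.11,-.11,-.085,.085,0),(0,255,0))
    cv2.imwrite(f'pics/o_{n}.png',im)
a=cv2.imread('pics/o_t.png');q=cv2.imread('pics/o_s.png');a=cv2.copyMakeBorder(a,0,30,0,0,0);cv2.imwrite('pics/o.png',cv2.resize(np.hstack([a,q]),(800,400),interpolation=cv2.INTER_AREA))
E
```

```text
[ 0.4927 -0.2459  0.1203] [-0.8, 0.1, -0.5, -0.6, 0.3, -0.1, -0.1, -0.3, -1.1, -0.0, 0.5, -0.3, -0.6, -0.1, 0.4]
[ 0.4606 -0.2428  0.164 ] res [[0.2, 0.3], [-0.7, 0.3], [-0.3, 0.2], [-1.2, 0.1], [-0.6, -0.2], [-1.2, -0.4], [-0.4, 1.1], [-0.1, 0.3], [-1.0, 0.8], [0.5, 0.2]]
plate in board -0.031453648227941916 0.006948552997812707 0.04376004188019629 target (-0.08, -0.0175, 0)
1.6 [[ 0.42150437 -0.34020012  0.16378738]] [464.82523478 389.17780331] [116.96527767  82.66153057]
1.7 [[ 0.42295794 -0.35222578  0.16227446]] [490.30717614 386.09049463] [92.06398966 94.94862091]
1.8 [[ 0.42438612 -0.36404142  0.1595598 ]] [514.6913652  383.29135655] [ 67.95931334 108.85856631]
1.95 [[ 0.42644968 -0.38111368  0.15329709]] [548.54592534 379.70569096] [ 33.93554209 132.40118998]
```

View pics/o.png

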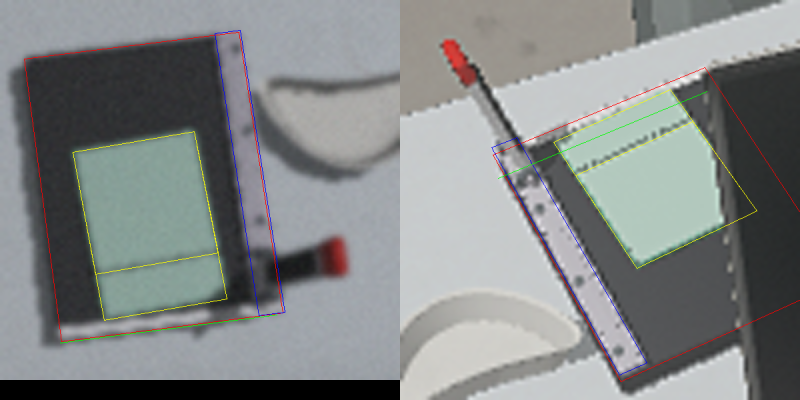

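The overlay matches the board and plate. In the board frame the plate sits at (-31, +7) mm, turned 0.044 rad. The bar is at about 1.75 rad, since the tab pixel (505,383) agrees with that angle. Plan: push the far edge toward the robot with two part-open fingertips, then push the left side onto the fence.

```bash
cat > w.py <<'E'
from bench import r
from scipy.spatial.transform import Rotation as Ro
import numpy as np,sys
b=np.array([.4927,-.2459,.1203])
def rb(p):
    c,n=np.cos(b[2]),np.sin(b[2]);d=np.array(p[:2])-b[:2]
    return np.array([c*d[0]+n*d[1],-n*d[0]+c*d[1]])
def st():
    s=r.read_state();R=Ro.from_quat(s['eef_rot']).as_matrix();p=s['ee_pos']
    print('t %.2f'%s['time'],'board mm',np.round(rb(p)*1000,1),'tip z %.1f'%((p[2]+R[2,2]*r.tip_extent)*1000),'toolx yaw-board %.3f'%((np.arctan2(R[1,0],R[0,0])-b[2]+np.pi)%(2*np.pi)-np.pi),'tilt',np.round(R[2,:2],3),'w %.3f'%s['width'],'F',np.round(s['ft_force'],1),'q',np.round(s['joint_positions'],2))
if __name__=='__main__':st()
E
python3 - <<'E'
from fit import *
import w
w.st()
for u in((367,300),(367,400),(290,405)):
    for z in(0,.1):x=ray(t,(u[0]*.7,u[1]*.7),z)[0];print(u,z,np.round(x,3),np.round(w.rb(x)*1000))
print('mon bottom right',ray(t,(488*.7,208*.7),.12),'pen',[w.rb(ray(t,(u*.7,v*.7),.01)[0]) for u,v in((422,266),(482,262))],'dish',w.rb(ray(t,(494*.7,318*.7),.028)[0]))
E
```

```text
t 0.10 board mm [-390.8 -317.6] tip z 221.8 toolx yaw-board 0.110 tilt [-0.    -0.001] w 0.087 F [0.6 0.4 0.4] q [ 1.32  0.33 -0.06  1.46  0.02  1.35 -0.09]
(367, 300) 0 [ 0.595 -0.058  0.   ] [124. 174.]
(367, 300) 0.1 [ 0.575 -0.062  0.1  ] [104. 173.]
(367, 400) 0 [ 0.374 -0.058  0.   ] [-95. 200.]
(367, 400) 0.1 [ 0.371 -0.062  0.1  ] [-99. 197.]
(290, 405) 0 [0.365 0.108 0.   ] [-84. 367.]
(290, 405) 0.1 [0.362 0.091 0.1  ] [-89. 350.]
mon bottom right [[ 0.76583844 -0.31546138  0.12      ]] pen [array([0.1840308 , 0.04252869]), array([ 0.17632837, -0.09229078])] dish [ 0.04436327 -0.09567809]
```

```bash
python3 -m jog '[[0,0,0,0.11,0.4],[4,-2.9,0,0,0.4],[4,-2.9,0,0,0.4],[4,-2.9,0,0,0.4],[4,-2.9,0,0,0.4],[4,-2.9,0,0,0.4],[4,-2.9,0,0,0.4],[4,-2.9,0,0,0.4],[4,-2.9,0,0,0.4],[4,-2.9,0,0,0.4]]'; python3 w.py
```

```text
time: 1.1
ee_pos: [0.4692, -0.3061, 0.2392]
eef_rot: [0.999, 0.05, -0.003, -0.002]
ft_force: [0.4, -0.7, 0.3]
width: 0.0522
t 1.10 board mm [-30.6 -57. ] tip z 217.2 toolx yaw-board -0.020 tilt [-0.006 -0.005] w 0.052 F [ 0.4 -0.7  0.3] q [ 0.79  0.22 -0.34  1.62  0.08  1.32 -1.03]
```

```bash
python3 -m jog '[[3,-2.2,0,-0.02,0.4],[3,-2.2,0,0,0.4],[2.8,-2,0,0,0.4],[0,0,0,0,0.4],[0,0,3,0,0.4],[0,0,3,0,0.4],[0,0,3,0,0.4],[0,0,3,0,0.4],[0,0,0,0,0.4],[0,0,0,0,0.4]]'; python3 w.py
```

```text
time: 2.1
ee_pos: [0.5542, -0.2203, 0.1135]
eef_rot: [0.998, 0.067, -0.004, -0.004]
ft_force: [0.9, -0.4, 0.6]
width: 0.052
t 2.10 board mm [64.2 18. ] tip z 91.5 toolx yaw-board 0.013 tilt [-0.007 -0.009] w 0.052 F [ 0.9 -0.4  0.6] q [ 0.62  0.41 -0.4   1.66  0.17  1.11 -1.26]
```

```bash
python3 -m jog '[[0,1.1,0,0.013,0.4],[0,0,2,0,0.4],[0,0,2,0,0.4],[0,0,1,0,0.4],[0,0,0,0,0.4],[0,0,0.5,0,0.4],[0,0,0,0,0.4],[0,0,0.3,0,0.4],[0,0,0,0,0.4],[0,0,0,0,0.4]]'; python3 w.py
```

```text
time: 3.1
ee_pos: [0.5616, -0.239, 0.0659]
eef_rot: [0.998, 0.057, 0.003, 0.0]
ft_force: [-0.5, 0.0, 0.6]
width: 0.0522
t 3.10 board mm [69.2 -1.4] tip z 43.9 toolx yaw-board -0.007 tilt [0.007 0.001] w 0.052 F [-0.5  0.   0.6] q [ 0.63  0.48 -0.37  1.68  0.2   1.01 -1.27]
```

```bash
python3 -m jog '[[0,-0.6,0.4,0,0.4],[0,0,0,0,0.4],[0,0,0.4,0,0.4],[0,0,0,0,0.4],[0,0,0.3,0,0.4],[0,0,0,0,0.4],[0,0,0,0,0.4],[0,0,0,0,0.4],[0,0,0,0,0.4],[0,0,0,0,0.4]]'; python3 w.py
```

```text
time: 4.1
ee_pos: [0.561, -0.2323, 0.0541]
eef_rot: [0.998, 0.057, 0.003, 0.0]
ft_force: [0.2, -1.2, -0.4]
width: 0.0523
t 4.10 board mm [69.5  5.3] tip z 32.1 toolx yaw-board -0.007 tilt [0.007 0.001] w 0.052 F [ 0.2 -1.2 -0.4] q [ 0.62  0.49 -0.37  1.69  0.2   0.99 -1.29]
```

```bash
python3 -m jog '[[0,0,0.12,0,0.4],[0,0,0,0.007,0.4],[-0.8,0,0,0,0.4],[-0.8,0,0,0,0.4],[-0.8,0,0,0,0.4],[-0.8,0,0,0,0.4],[-0.8,0,0,0,0.4],[-0.8,0,0,0,0.4],[0,0,0,0,0.4],[0,0,0,0,0.4]]'; python3 w.py
```

```text
time: 5.1
ee_pos: [0.5082, -0.2383, 0.0528]
eef_rot: [0.999, 0.052, 0.004, 0.001]
ft_force: [-0.2, -0.5, -0.4]
width: 0.0519
t 5.10 board mm [16.3  5.7] tip z 30.8 toolx yaw-board -0.015 tilt [0.007 0.002] w 0.052 F [-0.2 -0.5 -0.4] q [ 0.68  0.41 -0.38  1.82  0.18  0.94 -1.24]
```

```bash
python3 -m jog '[[0,0,0,-0.015,0.4],[-0.6,0,0,0,0.4],[-0.6,0,0,0,0.4],[-0.4,0,0,0,0.4],[0,0,0,0,0.4],[0,0,0,0,0.4],[0,0,0,0,0.4],[0,0,0,0,0.4],[0,0,0,0,0.4],[0,0,0,0,0.4]]'; python3 w.py
python3 - <<'E'
from h import *
from bench import r
for n,x in(('top',(280,195,100,95,6)),('side',(160,165,100,100,6))):
    c=r.camera(n);pickle.dump(c,open(f'pics/{n}1.pkl','wb'));cv2.imwrite(f'pics/{n}1.png',crop(c,*x))
a=cv2.copyMakeBorder(cv2.imread('pics/top1.png'),0,30,0,0,0)
cv2.imwrite('pics/p1.png',cv2.resize(np.hstack([a,cv2.imread('pics/side1.png')]),(800,400),interpolation=cv2.INTER_AREA))
E
```

```text
time: 6.1
ee_pos: [0.4923, -0.2399, 0.0529]
eef_rot: [0.998, 0.061, 0.004, 0.001]
ft_force: [0.1, 0.2, 0.8]
width: 0.0515
t 6.10 board mm [0.3 6. ] tip z 30.9 toolx yaw-board 0.002 tilt [0.008 0.002] w 0.052 F [0.1 0.2 0.8] q [ 0.7   0.38 -0.38  1.85  0.17  0.93 -1.21]
```

View pics/p1.png

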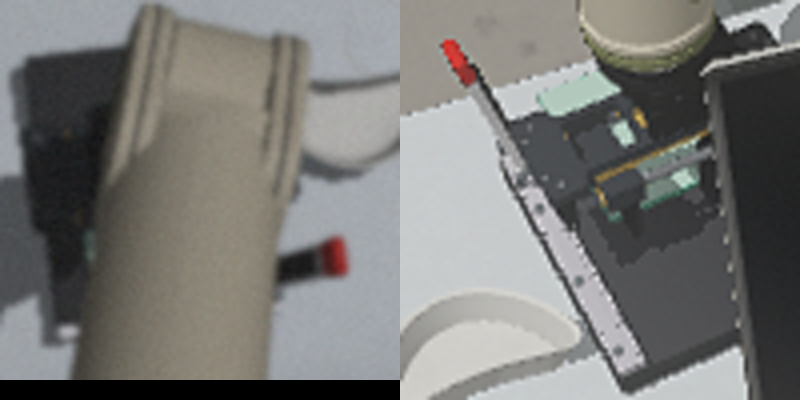

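The plate is moving, and its far-right corner shows at side crop (615,220). The arm hides most of it from above.

```bash
python3 -m jog '[[-0.3,0,0,0,0.4],[-0.2,0,0,0,0.4],[0,0,0,0,0.4],[0,0,0,0,0.4],[0,0,0,0,0.4],[0,0,0,0,0.4],[0,0,0,0,0.4],[0,0,0,0,0.4],[0,0,0,0,0.4],[0,0,0,0,0.4]]'; python3 w.py
python3 - <<'E'
from h import *
import w
s=pickle.load(open('pics/side1.pkl','rb'))
print(w.rb(ray(s,(160+215*.25-.5,165+220*.25-.5),.034)[0]), [w.rb(ray(s,(160+u*.25-.5,165+v*.25-.5),.034)[0]) for u,v in((537,98),(605,74))])
E
```

```text
time: 7.2
ee_pos: [0.4872, -0.2404, 0.0529]
eef_rot: [0.998, 0.061, 0.005, 0.001]
ft_force: [1.9, 0.2, 0.7]
width: 0.052
t 7.20 board mm [-4.8  6.1] tip z 30.9 toolx yaw-board 0.002 tilt [0.009 0.002] w 0.052 F [1.9 0.2 0.7] q [ 0.71  0.37 -0.38  1.87  0.17  0.93 -1.2 ]
[-0.00929206 -0.03359763] [array([0.00360953, 0.21913642]), array([0.00794204, 0.27444672])]
```

```bash
python3 -m jog '[[1.5,0,0,0,0.4],[0,0,0,0,0.4],[0,0,-3,0,0.4],[0,0,-3,0,0.2],[0,0,0,0.14,0.2],[0,0,0,0.14,0.2],[0,0,0,0.14,0.2],[0,0,0,0.14,0.2],[0,0,0,0.14,0.2],[0,0,0,0.14,0.2]]' >/dev/null;  python3 -m jog '[[0,0,0,0.14,0.2],[0,0,0,0.14,0.2],[0,0,0,0.14,0.2],[0,0,0,0.14,0.2],[0,0,0,0.14,0.2],[0,0,0,0,0.2],[0,0,0,0,0.2],[0,0,0,0,0.2],[0,0,0,0,0.2],[0,0,0,0,0.2]]' ; python3 w.py
```

```text
time: 9.2
ee_pos: [0.4885, -0.24, 0.1087]
eef_rot: [0.769, -0.639, -0.006, 0.002]
ft_force: [-0.6, -0.1, 0.3]
width: 0.0693
t 9.20 board mm [-3.5  6.3] tip z 86.7 toolx yaw-board -1.506 tilt [-0.007  0.011] w 0.069 F [-0.6 -0.1  0.3] q [ 0.37  0.28 -0.    1.82  0.    1.05 -2.58]
```

Joint 7 went to -2.58, close to its limit, so I'll turn the other way by a half turn, after first shifting left away from the bar.

```bash
python3 -m jog '[[-2,0,0,-0.14,0.2],[-2,0,0,-0.14,0.2],[-2,0,0,-0.14,0.2],[0,0,0,-0.14,0.2],[0,0,0,-0.14,0.2],[0,0,0,-0.14,0.2],[0,0,0,-0.14,0.2],[0,0,0,-0.14,0.2],[0,0,0,-0.14,0.2],[0,0,0,-0.14,0.2]]' >/dev/null;  python3 -m jog '[[0,0,0,-0.14,0.2],[0,0,0,-0.14,0.2],[0,0,0,-0.14,0.2],[0,0,0,-0.14,0.2],[0,0,0,-0.14,0.2],[0,0,0,-0.14,0.2],[0,0,0,-0.14,0.2],[0,0,0,-0.14,0.2],[0,0,0,-0.14,0.2],[0,0,0,-0.14,0.2]]' ; python3 w.py
```

```text
time: 11.2
ee_pos: [0.4674, -0.1863, 0.1113]
eef_rot: [0.722, 0.692, -0.001, -0.004]
ft_force: [-0.2, 0.2, 0.6]
width: 0.0693
t 11.20 board mm [-17.9  62.2] tip z 89.3 toolx yaw-board 1.408 tilt [ 0.004 -0.007] w 0.069 F [-0.2  0.2  0.6] q [ 0.6   0.22 -0.34  1.91  0.08  1.03  0.18]
```

```bash
python3 - <<'E'
from h import *
from bench import r
for n,x in(('top',(280,195,100,95,6)),('side',(160,165,100,100,6))):
    c=r.camera(n);pickle.dump(c,open(f'pics/{n}2.pkl','wb'));cv2.imwrite(f'pics/{n}2.png',crop(c,*x))
a=cv2.copyMakeBorder(cv2.imread('pics/top2.png'),0,30,0,0,0)
cv2.imwrite('pics/p2.png',cv2.resize(np.hstack([a,cv2.imread('pics/side2.png')]),(800,400),interpolation=cv2.INTER_AREA))
E
```

```text
(no output)
```

View pics/p2.png

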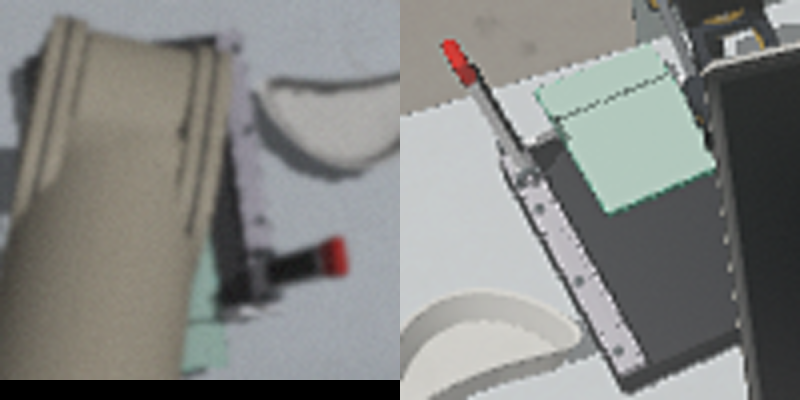

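The plate's far-right corner is at (611,213) in the side crop. The score line runs (557,121)–(672,70), apparently near the front edge, and the plate is almost square.

```bash
cat > plate.py <<'E'
from fit import *
import w
def mp(cam,pts):  # pts: (u,v in 800x400 side half-picture), plate xy
    S4=lambda u,v:np.array([160+(u-400+.5)/4-.5,165+(v+.5)/4-.5])
    p=fit([(cam,S4(u,v),(x,y,.034)) for (u,v),(x,y) in pts],[.42,-.25,.12])
    print('plate in board mm',w.rb(p[:2])*1000,'yaw',p[2]-w.b[2],'want -80,-17.5')
E
python3 - <<'E'
from plate import *
s=pickle.load(open('pics/side2.pkl','rb'))
mp(s,[((611,213),(.065,-.0475)),((537,93),(-.065,-.0475)),((557,121),(-.03,-.0475)),((672,70),(-.03,.0475)),((652,43),(-.065,.0475))])
E
python3 -m jog '[[0,-1.5,0,-0.14,0.2],[0,-1.5,0,-0.02,0.2],[0.5,-1.5,0,0,0.2],[0.8,-1.5,0,0,0.2],[1,0,0,0,0.2],[0,0,0,0,0.2],[0,0,0,0,0.2],[0,0,0,0,0.2],[0,0,0,0,0.2],[0,0,0,0,0.2]]' ; python3 w.py
```

```text
[ 0.4109 -0.2419  0.1368] res [[0.3, 0.1], [-0.3, -0.7], [-0.3, 0.3], [0.2, 0.6], [0.0, -0.4]]
plate in board mm [-80.74994198  13.74877032] yaw 0.016485823284275183 want -80,-17.5
time: 12.3
ee_pos: [0.4058, -0.1676, 0.1124]
eef_rot: [0.675, 0.738, 0.0, -0.003]
ft_force: [-0.2, -0.2, -0.6]
width: 0.0698
t 12.30 board mm [-76.8  88.1] tip z 90.4 toolx yaw-board 1.539 tilt [ 0.004 -0.003] w 0.070 F [-0.2 -0.2 -0.6] q [ 0.65  0.08 -0.37  2.06  0.03  1.01  0.36]
```

```bash
python3 -m jog '[[0,-0.3,0,-0.03,0.2],[0,0,2,0,0.2],[0,0,2,0,0.2],[0,0,1.2,0,0.2],[0,0,0,0,0.2],[0,0,0,0,0.2],[0,0,0,0,0.2],[0,0,0,0,0.2],[0,0,0,0,0.2],[0,0,0,0,0.2]]' ; python3 w.py
```

```text
time: 13.3
ee_pos: [0.4056, -0.169, 0.0615]
eef_rot: [0.664, 0.748, 0.001, -0.001]
ft_force: [-0.4, 0.9, -1.3]
width: 0.0696
t 13.30 board mm [-77.2  86.8] tip z 39.5 toolx yaw-board 1.569 tilt [0.003 0.001] w 0.070 F [-0.4  0.9 -1.3] q [ 0.64  0.15 -0.37  2.11  0.07  0.89  0.36]
```

```bash
python3 -m jog '[[0,-0.3,0.5,0,0.2],[0,0,0.35,0,0.2],[0,0,0,0,0.2],[-0.6,0,0,0,0.2],[-0.7,0,0,0,0.2],[-0.7,0,0,0,0.2],[-0.7,0,0,0,0.2],[-0.5,0,0,0,0.2],[0,0,0,0,0.2],[0,0,0,0,0.2]]' ; python3 w.py
```

```text
time: 14.3
ee_pos: [0.4066, -0.2045, 0.0523]
eef_rot: [0.664, 0.748, 0.001, -0.001]
ft_force: [0.3, 0.9, -0.1]
width: 0.0701
t 14.30 board mm [-80.6  51.5] tip z 30.3 toolx yaw-board 1.568 tilt [0.003 0.001] w 0.070 F [ 0.3  0.9 -0.1] q [ 0.68  0.2  -0.33  2.08  0.08  0.87  0.42]
```

```bash
python3 -m jog '[[-0.5,0,0,0,0.2],[-0.4,0,0,0,0.2],[-0.2,0,0,0,0.2],[0,0,0,0,0.2],[-0.1,0,0,0,0.2],[0,0,0,0,0.2],[0,0,0,0,0.2],[0,0,0,0,0.2],[0,0,0,0,0.2],[0,0,0,0,0.2]]' ; python3 w.py
```

```text
time: 15.3
ee_pos: [0.4079, -0.2135, 0.052]
eef_rot: [0.663, 0.748, 0.003, -0.003]
ft_force: [-1.4, 2.8, 1.8]
width: 0.0695
t 15.30 board mm [-80.3  42.4] tip z 30.0 toolx yaw-board 1.571 tilt [ 0.008 -0.   ] w 0.070 F [-1.4  2.8  1.8] q [ 0.69  0.21 -0.33  2.07  0.08  0.88  0.44]
```

```bash
python3 -m jog '[[-0.3,0,0,0,0.2],[-0.2,0,0,0,0.2],[-0.2,0,0,0,0.2],[-0.2,0,0,0,0.2],[-0.2,0,0,0,0.2],[0,0,0,0,0.2],[0,0,0,0,0.2],[0,0,0,0,0.2],[0,0,0,0,0.2],[0,0,0,0,0.2]]' ; python3 w.py
```

```text
time: 16.3
ee_pos: [0.4081, -0.2136, 0.0515]
eef_rot: [0.661, 0.75, 0.006, -0.011]
ft_force: [-1.3, 3.8, 1.4]
width: 0.0698
t 16.30 board mm [-80.2  42.2] tip z 29.5 toolx yaw-board 1.576 tilt [ 0.024 -0.007] w 0.070 F [-1.3  3.8  1.4] q [ 0.7   0.22 -0.33  2.05  0.07  0.9   0.46]
```

It stopped firmly at y = 42, against the fence within calibration error. Back off, rise, cross to the right, closing the fingers, then check.

```bash
python3 -m jog '[[1.5,0,0,0,0.2],[0.8,0,0,0,0.2],[0,0,-3,0,0.2],[0,0,-4,0,0.2],[0,0,-4.5,0,1],[0,0,-4.5,0,1],[0,0,-4,0,1],[0,0,0,0,1],[0,0,0,0,1],[0,0,0,0,1]]' ; python3 w.py
python3 -m jog '[[-4,0,0,0,1],[-4,0,0,0,1],[-4,0,0,0,1],[-4,0,0,0,1],[-4,0,0,0,1],[-4,0,0,0,1],[-1,0,0,0,1],[0,0,0,0,1],[0,0,0,0,1],[0,0,0,0,1]]' ; python3 w.py
python3 - <<'E'
from h import *
from bench import r
for n,x in(('top',(280,195,100,95,6)),('side',(160,165,100,100,6))):
    c=r.camera(n);pickle.dump(c,open(f'pics/{n}3.pkl','wb'));cv2.imwrite(f'pics/{n}3.png',crop(c,*x))
a=cv2.copyMakeBorder(cv2.imread('pics/top3.png'),0,30,0,0,0)
cv2.imwrite('pics/p3.png',cv2.resize(np.hstack([a,cv2.imread('pics/side3.png')]),(800,400),interpolation=cv2.INTER_AREA))
E
```

```text
time: 17.3
ee_pos: [0.4051, -0.1902, 0.2589]
eef_rot: [0.66, 0.751, 0.003, -0.01]
ft_force: [-0.3, -0.6, 0.1]
width: 0.0295
t 17.30 board mm [-80.3  65.8] tip z 236.9 toolx yaw-board 1.580 tilt [ 0.019 -0.008] w 0.030 F [-0.3 -0.6  0.1] q [ 0.7  -0.04 -0.34  1.85 -0.03  1.34  0.5 ]
time: 18.3
ee_pos: [0.4363, -0.4398, 0.2377]
eef_rot: [0.657, 0.754, 0.002, -0.02]
ft_force: [0.4, 1.2, -0.4]
width: 0.0006
t 18.30 board mm [ -79.3 -185.7] tip z 215.7 toolx yaw-board 1.587 tilt [ 0.033 -0.023] w 0.001 F [ 0.4  1.2 -0.4] q [ 0.85  0.36 -0.18  1.44  0.06  1.39  0.81]
```

View pics/p3.png

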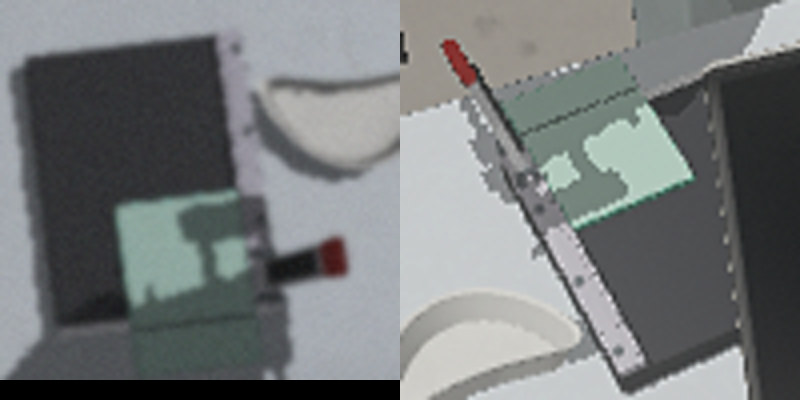

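The plate now lies along the fence, its score line near the front edge (side picture (517,136)–(637,88)). I'll measure that.

```bash
python3 - <<'E'
from plate import *
s=pickle.load(open('pics/side3.pkl','rb'));t3=pickle.load(open('pics/top3.pkl','rb'))
mp(s,[((577,229),(.065,-.0475)),((693,180),(.065,.0475)),((519,136),(-.03,-.0475)),((637,88),(-.03,.0475)),((633,58),(-.065,.0475))])
T4=lambda u,v:np.array([280+(u+.5)/4-.5,195+(v+.5)/4-.5])
p=fit([(t3,T4(*a),(x,y,.034)) for a,(x,y) in [((117,204),(.065,.0475)),((240,190),(.065,-.0475)),((135,331),(-.03,.0475)),((258,315),(-.03,-.0475))]],[.42,-.25,.12])
print('top',w.rb(p[:2])*1000,p[2]-w.b[2])
for n,o in(('top',(285,250)),('side',(180,170))):
    c=pickle.load(open(f'pics/{n}3.pkl','rb'));cv2.imwrite(f'pics/z_{n}.png',cv2.resize(crop(c,*o,50,45,12),(400,360)))
im=np.vstack([np.hstack([cv2.imread('pics/z_top.png'),cv2.imread('pics/z_side.png')])]);cv2.imwrite('pics/z.png',cv2.resize(im,None,fx=1,fy=1.0))
E
```

```text
[ 0.4155 -0.2699  0.1009] res [[-1.2, 0.2], [0.7, -0.1], [0.5, -0.0], [1.1, 0.2], [-2.7, -0.3]]
plate in board mm [-79.53485241 -14.52331939] yaw -0.019357512577341557 want -80,-17.5
[ 0.4162 -0.2736  0.1146] res [[0.1, 0.4], [-0.0, 0.1], [-0.2, -0.3], [0.1, -0.2]]
top [-79.30943771 -18.27704425] -0.005659523213251916
```

View pics/z.png

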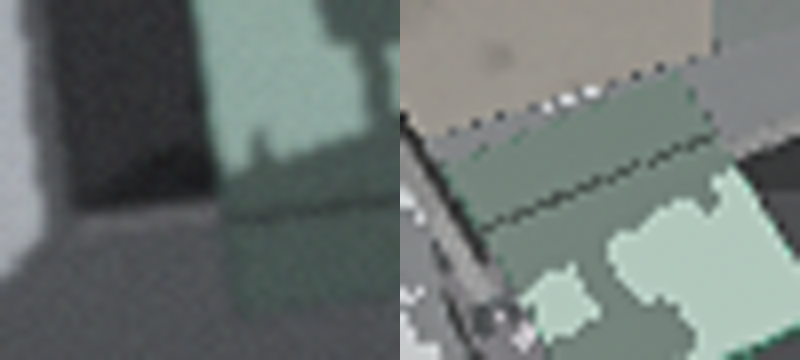

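```bash
python3 - <<'E'
from plate import *
c=pickle.load(open('pics/top0.pkl','rb'));c3=pickle.load(open('pics/top3.pkl','rb'))
def prof(c,y,z,xs,cam):
    P=np.array([W(w.b,(x,y,z))[0] for x in xs]);uv=proj(c,P).astype(np.float32)
    return cv2.remap(c['pixels'].astype(np.float32).mean(2),uv[:,0],uv[:,1],cv2.INTER_LINEAR).ravel()
xs=np.arange(-.126,-.094,.002)
print((xs*1000).round().astype(int))
for n,c,ys,z in(('strip0',c,(.06,.05,.04),.028),('score3',c3,(.015,-.01,-.03,-.045),.034)):
    a=np.mean([prof(c,y,z,xs,0) for y in ys],0);print(n,a.astype(int))
cs=pickle.load(open('pics/side0.pkl','rb'));cs3=pickle.load(open('pics/side3.pkl','rb'))
print('side strip0',np.mean([prof(cs,y,.028,xs,0) for y in(-.04,-.03)],0).astype(int),'score',np.mean([prof(cs3,y,.034,xs,0) for y in(.01,0,-.01,-.02,)],0).astype(int))
E
```

```text
[-126 -124 -122 -120 -118 -116 -114 -112 -110 -108 -106 -104 -102 -100
  -98  -96]
strip0 [163 163 161 162 161 155 141 125 123 142 161 165 148 120  98  92]
score3 [77 77 78 79 79 78 75 69 64 65 71 76 77 78 78 79]
side strip0 [200 200 201 201 202 202 200 183 161 148 140 123 107 111 120 133] score [123 123 123 124 123 119 104  90 102 120 125 124 124 123 123 123]
```

The score line and the edge agree within about 1 mm in both views (top -109.3 vs about -109, side -112 vs about -111), and the plate is on the fence. Now the bar: lower right of the tab, then push.

```bash
python3 -m jog '[[0,0,2,0.016,1],[0,0,2.5,0,1],[0,0,2,0,1],[0,0,0,0,1],[0,0,0,0,1],[2,0,0,0,1],[2,0,0,0,1],[1,0,0,0,1],[0,0,0,0,1],[0,0,0,0,1]]' ; python3 w.py
```

```text
time: 19.4
ee_pos: [0.4326, -0.3849, 0.1832]
eef_rot: [0.661, 0.75, 0.002, -0.012]
ft_force: [0.2, -0.6, -0.9]
width: 0.0005
t 19.40 board mm [ -76.4 -130.8] tip z 161.2 toolx yaw-board 1.577 tilt [ 0.021 -0.013] w 0.000 F [ 0.2 -0.6 -0.9] q [ 0.82  0.3  -0.2   1.64  0.06  1.23  0.73]
```

```bash
python3 -m jog '[[0,-0.5,1.1,0,1],[0,0,0,0,1],[1,0,0,0,1],[1,0,0,0,1],[1,0,0,0,1],[1,0,0,0,1],[1,0,0,0,1],[1,0,0,0,1],[1,0,0,0,1],[0,0,0,0,1]]' ; python3 w.py
```

```text
time: 20.4
ee_pos: [0.4171, -0.3122, 0.173]
eef_rot: [0.662, 0.75, 0.001, -0.011]
ft_force: [0.4, 0.0, 0.3]
width: 0.0005
t 20.40 board mm [-83.  -56.7] tip z 151.0 toolx yaw-board 1.575 tilt [ 0.019 -0.013] w 0.001 F [0.4 0.  0.3] q [ 0.78  0.19 -0.24  1.8   0.04  1.18  0.65]
```

```bash
python3 -m jog '[[1,0,0.1,0,1],[1,0,0.2,0,1],[1,0,0.4,0,1],[1.1,0,0.6,0,1],[0.7,0,0.6,0,1],[0.7,0,0.6,0,1],[0.6,0,0.7,0,1],[0.6,0,0.7,0,1],[0,0,0,0,1],[0,0,0,0,1]]' ; python3 w.py
```

```text
time: 21.4
ee_pos: [0.407, -0.2383, 0.1312]
eef_rot: [0.662, 0.75, 0.001, -0.012]
ft_force: [1.2, -0.1, 0.1]
width: 0.0004
t 21.40 board mm [-84.2  17.8] tip z 109.2 toolx yaw-board 1.575 tilt [ 0.02  -0.014] w 0.000 F [ 1.2 -0.1  0.1] q [ 0.72  0.13 -0.29  1.96  0.03  1.08  0.53]
```

```bash
python3 -m jog '[[0.6,0,0.8,0,1],[0.5,0,0.9,0,1],[0.3,0,0.9,0,1],[0.2,0,0.9,0,1],[0.2,0,0.9,0,1],[0,0,0.6,0,1],[0,0,0,0,1],[0,0,0,0,1],[0,0,0,0,1],[0,0,0,0,1]]' ; python3 w.py
```

```text
time: 22.4
ee_pos: [0.4037, -0.2184, 0.077]
eef_rot: [0.662, 0.75, 0.001, -0.012]
ft_force: [-0.5, -1.1, 0.1]
width: 0.0006
t 22.40 board mm [-85.1  38. ] tip z 55.0 toolx yaw-board 1.574 tilt [ 0.02  -0.014] w 0.001 F [-0.5 -1.1  0.1] q [ 0.69  0.18 -0.31  2.04  0.05  0.96  0.48]
```

Now press down in small steps with the force watched.

```bash
python3 -m jog '[[0.5,0,0,0,1],[0,0,0.4,0,1],[0,0,0.3,0,1],[0,0,0.2,0,1],[0,0,0.2,0,1],[0,0,0.2,0,1],[0,0,0.2,0,1],[0,0,0,0,1],[0,0,0,0,1],[0,0,0,0,1]]' ; python3 w.py
```

```text
time: 23.4
ee_pos: [0.4038, -0.2134, 0.0703]
eef_rot: [0.662, 0.749, -0.0, -0.012]
ft_force: [0.3, -0.1, -0.4]
width: 0.0002
t 23.40 board mm [-84.4  43. ] tip z 48.3 toolx yaw-board 1.574 tilt [ 0.017 -0.015] w 0.000 F [ 0.3 -0.1 -0.4] q [ 0.68  0.19 -0.31  2.05  0.06  0.94  0.46]
```

```bash
python3 -m jog '[[0,0,0.4,0,1],[0,0,0.4,0,1],[0,0,0.4,0,1],[0,0,0.4,0,1],[0,0,0.4,0,1],[0,0,0.4,0,1],[0,0,0.4,0,1],[0,0,0.4,0,1],[0,0,0.4,0,1],[0,0,0.4,0,1]]' ; python3 w.py
```

```text
time: 24.4
ee_pos: [0.4043, -0.2133, 0.0694]
eef_rot: [0.663, 0.749, -0.007, -0.014]
ft_force: [-23.7, 12.0, 66.6]
width: 0.0005
t 24.40 board mm [-83.9  43. ] tip z 47.4 toolx yaw-board 1.571 tilt [ 0.011 -0.029] w 0.000 F [-23.7  12.   66.6] q [ 0.67  0.19 -0.31  2.04  0.08  0.95  0.44]
```

It's down hard at tip z 47.4 mm (47.5 expected). I'll withdraw and check.

```bash
python3 -m jog '[[0,0,-1,0,1],[0,0,-2,0,1],[0,0,-4,0,1],[0,0,-4,0,1],[0,0,-4,0,1],[0,0,-3,0,1],[-3,0,0,0,1],[-4,0,0,0,1],[-4,0,0,0,1],[-4,0,0,0,1]]'>/dev/null
python3 -m jog '[[-4,0,0,0,1],[-4,0,0,0,1],[-4,0,0,0,1],[-3,0,0,0,1],[0,0,0,0,1],[0,0,0,0,1],[0,0,0,0,1],[0,0,0,0,1],[0,0,0,0,1],[0,0,0,0,1]]'>/dev/null; python3 w.py
python3 - <<'E'
from h import *
from bench import r
for n,x in(('top',(280,195,100,95,6)),('side',(160,165,100,100,6))):
    c=r.camera(n);pickle.dump(c,open(f'pics/{n}4.pkl','wb'));cv2.imwrite(f'pics/{n}4.png',crop(c,*x))
a=cv2.copyMakeBorder(cv2.imread('pics/top4.png'),0,30,0,0,0)
cv2.imwrite('pics/p4.png',cv2.resize(np.hstack([a,cv2.imread('pics/side4.png')]),(800,400),interpolation=cv2.INTER_AREA))
E
```

```text
t 26.40 board mm [ -76.8 -267.1] tip z 223.8 toolx yaw-board 1.579 tilt [ 0.014 -0.033] w 0.000 F [-0.6 -0.5  0. ] q [ 0.87  0.5  -0.13  1.23  0.08  1.45  0.87]
```

View pics/p4.png

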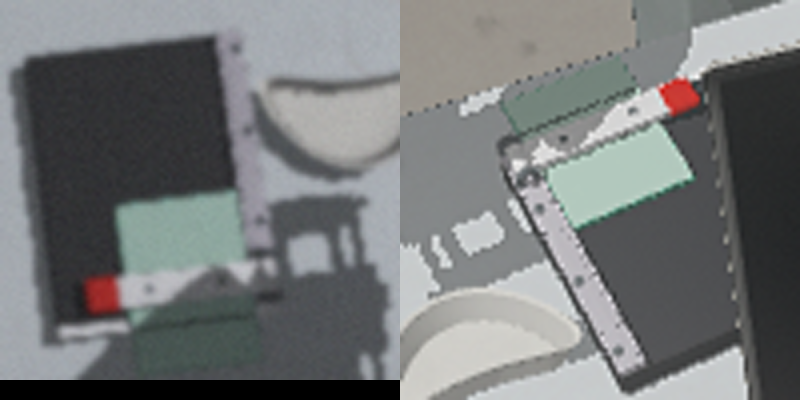

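The bar lies across the plate with the red tab at (102,295) top and (680,96) side. The plate corners look unchanged: (117,204)/(240,190) top and (577,229)/(693,180) side. A last numeric check of the score line, plate and surroundings before handing in.

```bash
python3 - <<'E'
from plate import *
L=lambda n,i:pickle.load(open(f'pics/{n}{i}.pkl','rb'))
def prof(c,P):
    uv=proj(c,P).astype(np.float32);return cv2.remap(c['pixels'].astype(np.float32).mean(2),uv[:,0],uv[:,1],cv2.INTER_LINEAR).ravel()
xs=np.arange(-.122,-.096,.002);print((xs*1000).round().astype(int))
for i in(3,4):print('score top',i,np.mean([prof(L('top',i),W(w.b,[(x,y,.034) for x in xs])) for y in(.01,-.01,-.03,-.045)],0).astype(int))
xf=np.arange(-.03,.004,.002);print((xf*1000).round().astype(int))
for i in(3,4):print('far edge top',i,np.mean([prof(L('top',i),W(w.b,[(x,y,.034) for x in xf])) for y in(.02,.01)],0).astype(int))
ys=np.arange(.02,.042,.002);print((ys*1000).round().astype(int))
for i in(3,4):print('left edge top',i,np.mean([prof(L('top',i),W(w.b,[(x,y,.034) for y in ys])) for x in(-.03,-.045)],0).astype(int))
# bar: tab centre predicted for some angles vs seen
for a in(0,.05,.1):
    q=(-.082,-.076+.122*np.cos(a)-.0055*np.sin(a),.042+.122*np.sin(a)+.0055*np.cos(a));P=W(w.b,q)
    print(a,(proj(L('top',4),P)[0]-[280,195]+.5)*4,(proj(L('side',4),P)[0]-[160,165]+.5)*4+[400,0])
for n in('top','side'):
    im=L(n,4)['pixels'].astype(int);m=((im[...,0]-im[...,1:].max(2))>60).astype(np.uint8);m[:,:160]=0
    k,_,st,ce=cv2.connectedComponentsWithStats(m)
    print(n,[(st[j,4],(ce[j]-([280,195] if n=='top' else [160,165])+.5)*4+([0,0] if n=='top' else [400,0])) for j in range(1,k) if st[j,4]>10])
# surroundings moved?
d=np.abs(L('top',4)['pixels'].astype(int)-L('top',0)['pixels'].astype(int)).mean(2)
print('pen diff',d[178:194,292:342].max(),'dish',d[205:228,345:390].max(),'forceps',d[274:292,150:195].max())
E
```

```text
[-122 -120 -118 -116 -114 -112 -110 -108 -106 -104 -102 -100  -98]
score top 3 [78 79 79 78 76 70 65 65 70 75 77 78 78]
score top 4 [78 78 77 77 75 70 64 64 70 75 77 79 79]
[-30 -28 -26 -24 -22 -20 -18 -16 -14 -12 -10  -8  -6  -4  -2   0   2]
far edge top 3 [156 155 154 155 155 153 147 134 109  83  62  53  49  50  50  51  51]
far edge top 4 [154 155 155 155 153 152 147 133 108  82  62  53  51  50  49  48  51]
[20 22 24 26 28 30 32 34 36 38 40]
left edge top 3 [155 155 154 151 142 119  88  61  52  51  52]
left edge top 4 [154 154 154 149 139 117  87  63  52  49  50]
0 [109.36052781 296.23783225] [671.28596281  95.58984498]
0.05 [110.55522396 295.66486423] [670.10776594  90.41545732]
0.1 [112.16298504 295.03679492] [668.54412705  85.39088243]
top [(np.int32(2917), array([ 413.06616387, -468.9523483 ])), (np.int32(62), array([103.41935484, 295.16129032]))]
side [(np.int32(45), array([1827.33333333,   -8.66666667])), (np.int32(60), array([679.73333333,  96.53333333])), (np.int32(45), array([1922.8,  110.8])), (np.int32(41), array([1572.34146341,  563.56097561])), (np.int32(7825), array([585.55578275, 800.95207668]))]
pen diff 13.333333333333334 dish 14.0 forceps 15.0
```

```bash
python3 -c "
from bench import r
print(r.close_job())"
```

```text
the job is handed in; nothing more can be done
None
```

The glass plate is set against the fence with its score line over the breaking edge, and the hold-down bar is lying on it. I handed the job in at about 26.5 s of the 67 s. The hand-in reported no verdict.

**What I did:** I pushed the plate's far edge toward the robot with two part-open fingertips, then pushed its left side onto the fence. I swung the bar over with the closed fingertips, pressed it down and withdrew the arm.

**Last checks:**
- **Score line:** it was about 1 mm or less from the breaking edge in both views before the bar went down. It showed no shift afterwards in the top view.
- **Plate on the fence:** in the top view the plate was at board y = -18.3 mm (target -17.5), within 0.006 rad of parallel.
- **Bar:** the tip stopped at 47.4 mm when pressed (47.5 expected when closed). The tab's height in the pictures fits an angle of about 0.
- **Surroundings:** the pen, dish and forceps showed no change beyond image noise.

**Disagreements and slips:**
- **Side-view fit:** the coarse fit to the shaded side picture gave y = -14.5 mm and -0.019 rad. Its residuals were worse, so I trusted the top view.
- **Fence contact:** it came about 2.7 mm before the computed spot, and I put that down to calibration and finger size.
- **Tab position:** in the pictures the tab sits about 2 px from the position predicted for a closed bar, along the bar's length.
- **Pressing force:** the final press reached about 67 N at the wrist, more than needed but under the 120 N limit.
- **Wrist turn:** joint 7 came close to its limit once (-2.58 of -2.6), so I turned the other way.

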